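# Fetch the parts tray from behind the screwdriver stand

### The arm

A 6-joint arm with a two-finger parallel gripper is mounted at the origin on the work surface. World frame = base frame: x ahead of the robot, y to its left, z up, the work surface at z = 0. Lengths are in m, angles in degrees, forces in N, time in s.
With the tool pointing down it reaches from about 0.15 to 0.775 m from the base axis. Payload 6.1 kg.
Tool frame: the origin (TCP) lies on the centre line of the jaws, within the pads' length; the fingertips stand 17 mm ahead of it and the grasp point (between the pads) lies 2 mm behind it; x points along the fingers, y is the direction in which the jaws open and shut, and the axes are right-handed (so a half turn about x gives the same grasp; the last joint's range is limited). The gripper opens to 85 mm and grips with 20 to 120 N. Pads are 22 mm wide; open, the fingers measure 114 mm over their backs; the gripper's body (76 mm by 85 mm) begins 54 mm behind the grasp point. The pads swing forward as they close: fully open they stand 13 mm farther back than shut.
Start: joints at [72.651, 7.208, -2.269, 80.523, 0, 90], TCP at [0.157, 0.501, 0.248] pointing down, gripper open.
Joint ranges: [-155.77, 155.77], [-54.66, 111.73], [-72.52, 77.12], [-102.08, 115.82], [-83.92, 84.16], [-180, 180]. Speed limits (degrees/s): [136.94, 136.94, 172.46, 180, 180, 180].

### API

Orientations are given as a 3x3 rotation matrix whose columns are the frame's x, y, z axes.
In Python, from rig import bot gives the robot as it stands. The module is installed in compiled form; this text tells all that it offers.
- The arm moves only by the shell command python3 -m inch 'ROWS' [FORCE]. ROWS is JSON, one flat list of numbers, 7 for each row, row after row: the shift along the tool's x, y, z in mm, then the turn, a rotation vector about the tool's x, y, z in degrees, then the opening, from 0 (shut) to 1 (fully open). In form: [tx, ty, tz, rx, ry, rz, claw, tx, ty, tz, rx, ry, rz, claw, ...]. A call has 1 to 5 rows; each row is the pose to reach, as a shift and turn from the pose measured when the call began, along the tool's axes at that moment; what a row does not reach only later rows make up. A row lasts 1/8 s, in which the tool goes at most 62.5 mm and 10.7 degrees, less where a joint would pass 70% of its speed; a pose out of reach is approached as far as the arm can. A call with a gripper value outside its range is refused whole. The fingers move at their own pace and stop on an object; FORCE is the grip in N (left out, the last holds). Time passes only in rows, so rows that repeat a pose let the fingers close. It gives the time, the measured TCP pose, the force and the opening at its end, in the units of the state.
- bot.observe(): the state, without advancing time (a new reading comes with each control period).
- bot.camera(name): name is "scene" or "top" or "wrist"; returns (picture, depth): 384x512x3 uint8, red, green, blue; 384x512 float32, m along the optical axis (not along the pixel's ray), 0 where there is no reading.
- bot.calibration(name): a dict with "mtx" (3x3 intrinsics, pixels), "R" (3x3) and "t" (3): a world point X has camera coordinates R X + t; the wrist camera has in their place "hand_eye" (4x4, takes a point from camera to tool coordinates, whose origin is the TCP and whose axes are the tool frame's). Camera axes: x right, y down, z forward; pixel columns grow to the right and rows downward; lengths in m; the calibration is good to about 2 mm. The wrist camera is an equidistant fisheye: a pixel r from the principal point sees the ray r / f radians off the axis. A picture is of the moment at which its call begins: read the wrist's pose just before it. calibration takes no time and is no camera call.
- bot.hand_in(): hands the job in, once; it reports no verdict.
The state is a dict: "t": time; "joint_pos": joint angles; "qd": joint speeds; "tau": joint torques, N m; "tool_pos": TCP position; "ee_rot": TCP orientation; "contact_force": force on the tool from outside, world axes, zero at the start; "moment": the same for the moment, N m; "grip_width": finger opening in m.
Only numpy, scipy, OpenCV 4.12 (cv2) and the standard library are available. Lean on these libraries where they do the work, as an engineer would, in place of code of your own. Each camera call takes 0.05 s, during which the arm holds its last target. There are 200 camera calls.

### The job

Lift the screwdriver stand that blocks one bay of the low wooden rack and set it upright on the square cork pad, then pull out the parts tray that was behind it and, keeping it level so that the watch movement stays in it, set it gently down in the middle of the round rubber mat. Finally put the stand back upright exactly where it stood at the start. Leave the other two trays and everything else on the bench where they are, and drop nothing.

Things in the scene. Friction and masses are not known exactly. Their poses are not given: they have to be found in the camera images.
- stand_knob (a point): Middle of the screwdriver stand's upright black carrying knob (26 mm diameter, 30 mm tall, from 115 to 145 mm above the stand's underside), on the stand's axis, 130 mm above its underside. The screwdrivers below end 89 mm above the underside, so fingers can close on the knob from above in any direction.
- tray_tab (a point): Upright grip tab of the wanted tray: 12 mm thick (along the tray's y), 20 mm long (x), its top 50 mm above the tray's underside. This point is in the tab, 30 mm above the underside. Axes are the tray's: +x points into the bay, so pulling out is along -x. The tab's middle starts 36 mm in front of the roof's edge; after an 80 mm pull the pocket is clear of the roof. The tab alone can carry the tray.
- tray_mid (a point): Middle of the wanted tray's outline (125 x 62 mm overall), on its underside; 48.5 mm along the tray's +x from the tab's middle. Its axes are the tray's.
- tray_pocket (a point): Middle of the wanted tray's pocket floor (4 mm above the tray's underside), 73.5 mm along the tray's +x from the tab's middle; the pocket walls are 4 mm thick and rise 12 mm above this floor.
- movement_mid (a point): Centre of the round steel watch movement (32 mm diameter, 6 mm thick, 30 g) lying loose in the wanted tray's pocket.
- stand: Screwdriver stand (about 0.4 kg): round steel base 84 mm across, eight small screwdrivers in a circle around a central stem with a knob on top, 145 mm tall in all. Origin at the centre of its underside, z up its axis. It starts on the bench in front of the wanted tray, 4 to 10 mm clear of the tray's tongue.
- tray: Wanted tray, the one behind the stand: white plastic, about 90 g, an open pocket 75 x 62 mm and 16 mm high, and at its front (-x) a flat tongue (50 mm long, 40 mm wide, 5 mm thick) that reaches out of the bay and bears the grip tab. Origin under the middle of the pocket, x into the bay.
- rack: Fixed low wooden rack on the bench, 95 mm deep (x), 280 mm wide (y), 50 mm high; origin at the centre of its underside. Three bays 88 mm apart along y (-88, 0, +88 mm), each 72 mm wide and 40 mm high inside, closed at the back (+x), open to the front (-x), with a 10 mm roof and no floor: the trays slide on the bench.
- mat: Fixed round pale grey rubber work mat with a dark rim, 190 mm diameter, 3 mm thick, lying on the bench on the left or the right; origin at the centre of its underside. Nothing lies on it.
- cork: Fixed square cork pad, 150 x 150 mm, 4 mm thick, lying on the other side; origin at the centre of its underside. Nothing lies on it.
- tray_b: Another tray of the same shape, in another bay, to be left alone; origin under the middle of its pocket.
- tray_c: Third tray of the same shape, in the remaining bay, to be left alone; origin under the middle of its pocket.
- tin: Small round metal tin, 39 mm diameter, 20 mm high, on the rear of the rack's roof; to be left alone. Origin at its underside.
- loupe: Black eye loupe, 38 mm diameter, 30 mm high, on the bench near the robot; to be left alone. Origin at its underside.
- oil: Small bottle, 32 mm diameter, 60 mm high, on the left; to be left alone. Origin at its underside.
- blower: Rubber dust blower, 52 mm diameter, 95 mm high, on the right; to be left alone. Origin at its underside.
- tweezers: Steel tweezers, 130 mm long, lying flat on the left, outside the pads; to be left alone. Origin at its middle.
Things that resemble listed ones, but are neither listed nor needed, are in the scene too. What is meant by the mat is not pink, and is the larger of those in its own colour. What is shaped like the stand but purple is not meant.

How it is judged (in metres and radians):
On the way, in this order (a step that is already met when the one before it is completed fails the run):
1. the stand stands on the cork pad, let go, with the wanted tray still in its bay (horizontal distance between stand_knob and cork below 0.035 m and height (world z) of stand_knob below 0.138 m and angle between stand_knob's own z axis and vertical below 0.08 rad and contact force between the fingers and stand below 0.05 N and distance of tray_mid from where it was at the start of the episode below 0.02 m), for 0.2 s.
2. the wanted tray lies flat in the middle of the round mat, let go, with the movement in its pocket (horizontal distance between tray_mid and mat below 0.035 m and height (world z) of tray_mid below 0.008 m and angle between tray_mid's own z axis and vertical below 0.06 rad and distance between movement_mid and tray_pocket below 0.035 m and contact force between the fingers and tray below 0.05 N), for 0.2 s.
At the end, for the whole second after the job is handed in: The wanted tray lies flat on the round mat, its middle within 35 mm of the mat's centre, with the movement in its pocket; the stand is upright within 20 mm of where it stood at the start; both are released and at rest (all of step 2 and distance of stand_knob from where it was at the start of the episode below 0.02 m and angle between stand_knob's own z axis and vertical below 0.08 rad and contact force between the fingers and stand below 0.05 N and linear speed of each of stand, tray below 0.02 m/s); the robot touches nothing.
It fails at once if the movement comes out of the wanted tray's pocket (more than 45 mm from the pocket's middle) (distance between movement_mid and tray_pocket above 0.045 m).
It fails at once if the stand or the wanted tray tips by more than 0.5 rad (angle between any of stand_knob, tray_mid's own z axis and vertical above 0.5 rad).
It fails at once if the stand or the wanted tray is dropped (faster than 0.5 m/s with no finger touching it) ((linear speed of stand above 0.5 m/s and contact force between the fingers and stand below 0.05 N) or (linear speed of tray above 0.5 m/s and contact force between the fingers and tray below 0.05 N)).
It fails at once if another tray is moved by more than 20 mm (distance of any of tray_b, tray_c from where it was at the start of the episode above 0.02 m).
It fails at once if the tin, loupe, bottle, blower or tweezers is moved by more than 30 mm (distance of any of tin, loupe, oil, blower, tweezers from where it was at the start of the episode above 0.03 m).
It also fails if it takes over 70 s, if anything falls off the work surface, if the arm or the gripper's body presses on something with over 40 N, if the wrist force passes 120 N, or if a joint passes its speed limit or range.

## Working session

There is one attempt and no reset: what is moved stays moved. The work goes in short steps, Python scripts to look and compute and a shell command to move; the robot and the scene stay as the last step left them, time stands still between calls to the robot, and variables do not carry over. Pictures are saved under pics/ and viewed, about 8 in all and at most 12, crops included, and the job is handed in when it is done.

```bash
mkdir -p pics; python3 - <<'E'
from rig import bot
import cv2,numpy as np
s=bot.observe(); print(s['t'],s['tool_pos'],np.round(s['ee_rot'],3).tolist(),s['grip_width'])
for n in("top","scene"):
    p,d=bot.camera(n); np.savez(f"{n}.npz",p=p,d=d); cv2.imwrite(f"pics/{n}0.png",p[:,:,::-1]); c=bot.calibration(n); print(n,{k:np.round(v,3).tolist() for k,v in c.items()})
E
```

```text
0.0 [0.15644255 0.50074847 0.24754095] [[-0.0, 0.298, 0.954], [-0.002, 0.954, -0.298], [-1.0, -0.002, -0.0]] 0.08509646947098438
top {'mtx': [[375.218, 0.0, 253.04], [0.0, 375.218, 191.8], [0.0, 0.0, 1.0]], 'R': [[-0.006, -1.0, 0.002], [-0.989, 0.006, -0.145], [0.145, -0.002, -0.989]], 't': [0.043, 0.476, 1.389]}
scene {'mtx': [[391.446, 0.0, 258.623], [0.0, 391.446, 192.767], [0.0, 0.0, 1.0]], 'R': [[-0.894, 0.449, 0.006], [0.231, 0.472, -0.851], [-0.384, -0.759, -0.525]], 't': [0.429, -0.034, 1.352]}
```

View pics/top0.png

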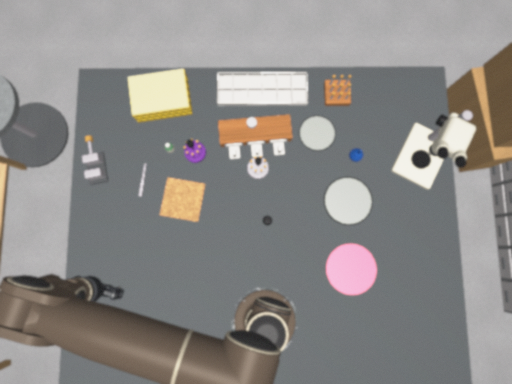

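View pics/scene0.png

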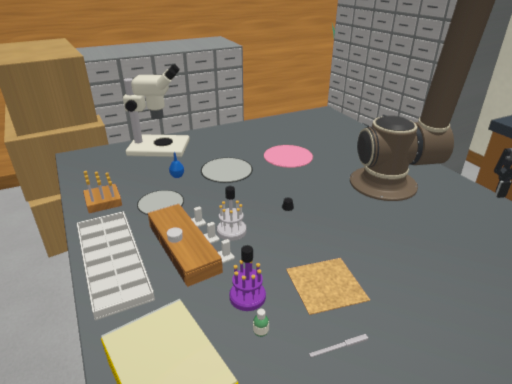

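The top view shows these candidates:
- **Stand:** the steel one at (258,167) or the purple one at (195,151). I choose the steel one.
- **Mat:** large grey (348,201), small grey (317,133) or pink (351,269). I choose the large grey one.
- **Cork:** only one, at (183,200).
- **Trays:** tabs at (234,153), (257,154) and (279,150). The middle one is behind the stand.

Next I'll measure these and check the choice in a close crop.

```bash
cat > h.py <<'E'
import numpy as np,cv2
from rig import bot
def ray(n,uv,z):
    c=bot.calibration(n);R=np.array(c['R']);t=np.array(c['t']);o=-R.T@t
    d=R.T@np.linalg.inv(c['mtx'])@np.array([uv[0],uv[1],1.]);return o+d*(z-o[2])/d[2]
def cloud(n,d):
    c=bot.calibration(n);v,u=np.mgrid[:384,:512];K=np.array(c['mtx'])
    X=np.stack([(u-K[0,2])/K[0,0]*d,(v-K[1,2])/K[1,1]*d,d],-1)
    return (X-np.array(c['t']))@np.array(c['R'])
def comps(m,amin):
    n,l,s,ce=cv2.connectedComponentsWithStats(m.astype(np.uint8))
    return [(s[i].tolist(),ce[i],l==i) for i in range(1,n) if s[i,4]>=amin]
E
python3 - <<'E'
from h import *
f=np.load('top.npz');p,d=f['p'],f['d'];hsv=cv2.cvtColor(p,cv2.COLOR_RGB2HSV);H,S,V=[hsv[...,i] for i in range(3)]
P=cloud('top',d)
roi=np.zeros((384,512),bool);roi[70:300,75:450]=1
for name,m,z in(("cork/rack",(H>5)&(H<24)&(S>120)&(V>90)&roi,.004),("grey",(S<40)&(V>120)&roi,.003)):
    for s,c,l in comps(m,60):
        r=cv2.minAreaRect(np.argwhere(l)[:,::-1].astype(np.float32))
        print(name,s,c.round(1),ray('top',c,z).round(4),'rect',np.round(r[0],1),np.round(r[1],1),round(r[2],1),'medz',np.median(P[l][:,2]).round(4))
        if name=="cork/rack":
            z2=.004 if c[1]>170 else .05
            print('  corners',[ray('top',q,z2)[:2].round(3).tolist() for q in cv2.boxPoints(r)])
# heights in stand region
q=P[140:185,225:290].reshape(-1,3);k=q[q[:,2]>.1];print('knob top',k.mean(0),len(k),k[:,2].max())
for n,box in(("top",(200,105,310,190)),("scene",(140,170,270,310))):
    a=np.load(n+'.npz')['p'];x0,y0,x1,y1=box;cr=cv2.resize(a[y0:y1,x0:x1],None,fx=4,fy=4,interpolation=cv2.INTER_CUBIC)
    cr=cr if n=="top" else cv2.resize(cr,(464,500)); cv2.imwrite(f'c_{n}.png',cr)
a,b=cv2.imread('c_top.png'),cv2.imread('c_scene.png')
b=cv2.resize(b,(316,340));cv2.imwrite('pics/crop1.png',np.hstack([a,b])[:,:,::-1])
E
```

```text
cork/rack [325, 80, 26, 25, 469] [336.5  93.2] [ 0.8805 -0.2985  0.004 ] rect [337.5  92. ] [24. 25.] 90.0 medz 0.0285
  corners [[0.915, -0.244], [0.915, -0.343], [0.816, -0.338], [0.817, -0.241]]
cork/rack [219, 115, 73, 31, 1510] [254.9 129.4] [0.7309 0.0318 0.004 ] rect [254.8 129.7] [24.7 71.5] 85.0 medz 0.0488
  corners [[0.752, 0.174], [0.776, -0.102], [0.678, -0.108], [0.654, 0.165]]
grey [75, 70, 5, 74, 218] [76.3 97. ] [0.8703 0.7498 0.003 ] rect [ 77.  106.5] [73.  4.] 90.0 medz -0.7461
grey [126, 70, 44, 47, 116] [139.  82.] [0.9325 0.4998 0.003 ] rect [138.7  83.7] [29.2 59.7] 39.6 medz -0.0005
grey [215, 70, 95, 38, 3410] [262.   88.3] [0.9032 0.0017 0.003 ] rect [262.   88.5] [37. 94.] 90.0 medz 0.004
grey [444, 70, 6, 19, 99] [446.7  78. ] [ 0.9432 -0.7491  0.003 ] rect [446.5  79. ] [18.  5.] 90.0 medz -0.7471
grey [247, 115, 10, 13, 97] [251.4 121. ] [0.7659 0.0456 0.003 ] rect [251.5 121. ] [12.  9.] 90.0 medz 0.0686
grey [299, 115, 37, 36, 1039] [316.9 132.7] [ 0.7163 -0.2144  0.003 ] rect [317.  132.5] [35. 36.] 90.0 medz 0.0013
grey [390, 114, 60, 77, 2318] [421
[... 359 characters left out ...]
07 0.3733 0.003 ] rect [168.5 147. ] [14. 11.] 90.0 medz 0.0024
grey [244, 141, 28, 40, 672] [257.  161.6] [0.6001 0.0243 0.003 ] rect [258.6 160.5] [26.5 39.7] 5.5 medz 0.0109
grey [225, 143, 18, 18, 265] [234.  151.2] [0.6426 0.1148 0.003 ] rect [233.5 151.5] [17. 17.] 90.0 medz 0.0029
grey [75, 161, 290, 139, 17766] [207.  252.5] [0.249  0.2162 0.003 ] rect [219.5 230. ] [289. 138.] 0.0 medz -0.0007
grey [82, 167, 21, 14, 221] [ 91.7 173.4] [0.5566 0.6701 0.003 ] rect [ 91.6 173.5] [11.7 19.4] 80.5 medz 0.0562
grey [324, 177, 49, 48, 1839] [347.8 200.6] [ 0.4441 -0.3257  0.003 ] rect [348.  200.5] [47. 48.] 90.0 medz 0.0022
knob top [0.53750118 0.02420354 0.29493798] 59 1.4434437464543204
```

View pics/crop1.png

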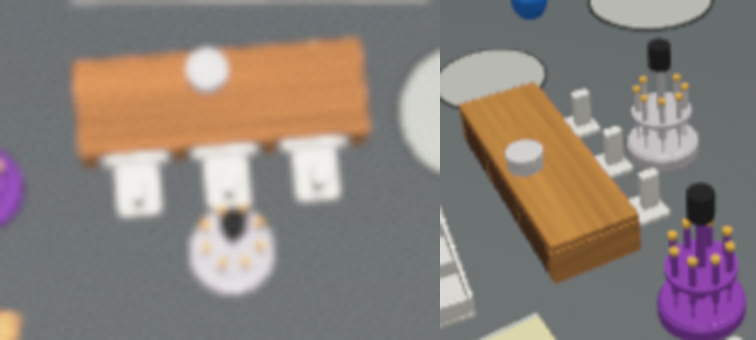

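The crop shows the steel stand directly in front of the middle tray: base centre at about (257.8,167.5), knob at about (258,161), middle tab at about (257,152). The purple stand is off to the side and the large grey mat is confirmed. Next I'll refine the positions from two views.

```bash
python3 - <<'E'
from h import *
pts={}
for n,box,rk in(("top",(248,152,268,168),(200,100,310,150)),("scene",(222,184,240,203),(130,190,230,290))):
    f=np.load(n+'.npz');p,d=f['p'],f['d'];g=p.max(2).astype(int);x0,y0,x1,y1=box
    m=np.zeros(g.shape,bool);m[y0:y1,x0:x1]=g[y0:y1,x0:x1]<45
    s,c,l=max(comps(m,5),key=lambda k:k[0][4]);print(n,s,c);pts[n]=c
    P=cloud(n,d);print(' knob depth pts',np.median(P[l],0).round(4),P[l][:,2].min().round(3),P[l][:,2].max().round(3))
# triangulate
Ms=[];x=[]
for n in pts:
    c=bot.calibration(n);Ms.append(np.array(c['mtx'])@np.c_[c['R'],c['t']]);x.append(pts[n])
X=cv2.triangulatePoints(Ms[0],Ms[1],x[0].reshape(2,1),x[1].reshape(2,1));print('knob tri',(X[:3]/X[3]).ravel())
for M,u in zip(Ms,x): q=M@np.r_[X[:3,0]/X[3,0],1];print(q[:2]/q[2]-u)
f=np.load('top.npz');p=f['p'];P=cloud('top',f['d'])
hsv=cv2.cvtColor(p,cv2.COLOR_RGB2HSV);H,S,V=[hsv[...,i] for i in range(3)]
m=np.zeros(S.shape,bool);m[170:230,155:210]=((S>70))[170:230,155:210]
s,c,l=max(comps(m,50),key=lambda k:k[0][4]);r=cv2.minAreaRect(np.argwhere(l)[:,::-1].astype(np.float32));print('cork',s,ray('top',r[0],.004),ray('top',c,.004),r)
# base fit with circle from lower half
print('base',ray('top',(257.75,167.5),.012))
# white tabs in P: heights 0.04-.055 in front
for b,(x0,x1) in {'c':(269,290),'mid':(247,268),'b':(224,245)}.items():
    q=P[135:163,x0:x1].reshape(-1,3);w=(V[135:163,x0:x1].ravel()>180)
    k=q[w&(q[:,2]>.035)&(q[:,2]<.056)&(q[:,0]<.665)];print(b,k.mean(0) if len(k) else 0,len(k))
# rack roof
R=P[110:150,210:300].reshape(-1,3);hh=H[110:150,210:300].ravel();ss=S[110:150,210:300].ravel()
k=R[(R[:,2]>.043)&(R[:,2]<.058)&(ss>100)];r=cv2.minAreaRect(k[:,:2].astype(np.float32));print('roof',r,cv2.boxPoints(r).tolist())
E
```

```text
Traceback (most recent call last):
ValueError: max() iterable argument is empty
```

```bash
python3 - <<'E'
from h import *
pts={}
for n,box in(("top",(250,153,267,167)),("scene",(222,184,240,201))):
    f=np.load(n+'.npz');p,d=f['p'],f['d'];g=p.max(2).astype(int);x0,y0,x1,y1=box
    sub=g[y0:y1,x0:x1];m=np.zeros(g.shape,bool);m[y0:y1,x0:x1]=sub<sub.min()+45;print(n,sub.min())
    s,c,l=max(comps(m,3),key=lambda k:k[0][4]);print(n,s,c);pts[n]=c
    P=cloud(n,d);print(' knob depth pts',np.median(P[l],0).round(4),P[l][:,2].min().round(3),P[l][:,2].max().round(3))
Ms=[];x=[]
for n in pts:
    c=bot.calibration(n);Ms.append(np.array(c['mtx'])@np.c_[c['R'],c['t']]);x.append(pts[n])
X=cv2.triangulatePoints(Ms[0],Ms[1],x[0].reshape(2,1),x[1].reshape(2,1));print('knob tri',(X[:3]/X[3]).ravel())
for M,u in zip(Ms,x): q=M@np.r_[X[:3,0]/X[3,0],1];print(q[:2]/q[2]-u)
f=np.load('top.npz');p=f['p'];P=cloud('top',f['d'])
hsv=cv2.cvtColor(p,cv2.COLOR_RGB2HSV);H,S,V=[hsv[...,i] for i in range(3)]
m=np.zeros(S.shape,bool);m[170:230,155:210]=((S>90))[170:230,155:210]
s,c,l=max(comps(m,50),key=lambda k:k[0][4]);r=cv2.minAreaRect(np.argwhere(l)[:,::-1].astype(np.float32));print('cork',s,ray('top',r[0],.004),ray('top',c,.004),r)
print('base',ray('top',(257.75,167.5),.012))
for b,(x0,x1) in {'c':(269,290),'mid':(247,268),'b':(224,245)}.items():
    q=P[135:163,x0:x1].reshape(-1,3);w=(V[135:163,x0:x1].ravel()>150)
    k=q[w&(q[:,2]>.035)&(q[:,2]<.056)&(q[:,0]<.665)];print(b,k.mean(0) if len(k) else 0,len(k))
R=P[110:150,210:300].reshape(-1,3);ss=S[110:150,210:300].ravel()
k=R[(R[:,2]>.043)&(R[:,2]<.058)&(ss>100)];r=cv2.minAreaRect(k[:,:2].astype(np.float32));print('roof',r,cv2.boxPoints(r).tolist())
E
```

```text
top 58
top [256, 158, 5, 6, 25] [257.92 160.44]
 knob depth pts [0.5728 0.0227 0.144 ] 0.133 0.149
scene 25
scene [225, 186, 10, 14, 116] [229.72413793 192.27586207]
 knob depth pts [0.5804 0.0289 0.1364] 0.115 0.679
knob tri [0.5763946  0.02199963 0.13073244]
[ 0.19039249 -0.35217423]
[0.4824196 0.1008675]
cork [160, 178, 45, 43, 1488] [0.45367596 0.31491683 0.004     ] [0.453211   0.31451168 0.004     ] ((182.090576171875, 199.01698303222656), (39.00774002075195, 38.82345199584961), 10.619654655456543)
base [0.57461043 0.02164423 0.012     ]
c [ 0.64464002 -0.06354343  0.04754042] 18
mid [0.62437652 0.02552244 0.04984056] 26
b [0.63628001 0.11839677 0.04646772] 24
roof ((0.7189878225326538, 0.03173528611660004), (0.09540977329015732, 0.2778756320476532), 4.271340370178223) [[0.6610673666000366, 0.16673414409160614], [0.6817635297775269, -0.11036968976259232], [0.776908278465271, -0.10326357185840607], [0.7562121152877808, 0.1738402545452118]]
```

```bash
cat >> h.py <<'E'
def go(X,yaw=4.6):
    s=bot.observe();R=np.array(s['ee_rot']);p=np.array(s['tool_pos']);a=np.radians(yaw)
    z=np.array([np.cos(a),np.sin(a),0]);T=np.c_[[0,0,-1],np.cross(z,[0,0,-1]),z]
    rv=cv2.Rodrigues(R.T@T)[0].ravel()
    print('t',round(s['t'],2),'at',p.round(4),'w',round(float(s['grip_width']),4),'F',np.round(s['contact_force'],1),'shift',(R.T@(np.array(X)-p)*1000).round(1),'turn',np.degrees(rv).round(1))
E
python3 -m inch '[0,-45,70,-4,0,0,1, 0,-80,130,-8,0,0,1, 0,-120,190,-12,0,0,1, 0,-155,250,-16,0,0,1, 0,-185,305,-22,0,0,1]'
python3 -c "
from h import *
go([.55,.022,.25])"
```

```text
t: 0.72
tool_pos: [0.3629, 0.2641, 0.2477]
ee_rot: [[-0.0, -0.085, 0.996], [-0.001, 0.996, 0.085], [-1.0, -0.001, -0.001]]
contact_force: [0.6, 0.7, -0.6]
grip_width: 0.0855
t 0.72 at [0.3629 0.2641 0.2477] w 0.0855 F [ 0.6  0.7 -0.6] shift [  -2.1 -257.   166. ] turn [ 0.3 -0.   0.1]
```

```bash

python3 -m inch '[0,-55,35,0,0,0,1, 0,-110,70,0,0,0,1, 0,-165,105,0,0,0,1, 0,-215,140,0,0,0,1, 0,-257,166,0,0,0,1]'
python3 - <<'E'
from h import *
go([.576,.022,.25]);c=bot.calibration('wrist');print({k:np.round(v,3).tolist() for k,v in c.items()})
p,d=bot.camera('wrist');np.savez('w1.npz',p=p,d=d);cv2.imwrite('pics/w1.png',p[:,:,::-1])
E
```

```text
t: 1.35
tool_pos: [0.551, 0.02, 0.2475]
ee_rot: [[-0.001, -0.084, 0.996], [-0.001, 0.996, 0.084], [-1.0, -0.001, -0.001]]
contact_force: [0.9, 1.0, 0.3]
grip_width: 0.0855
t 1.35 at [0.551  0.02   0.2475] w 0.0855 F [0.9 1.  0.3] shift [-2.5 -0.1 25.1] turn [ 0.2 -0.1  0.1]
{'mtx': [[297.319, 0.0, 256.302], [0.0, 297.319, 195.12], [0.0, 0.0, 1.0]], 'hand_eye': [[-0.0, -0.297, 0.955, -0.124], [1.0, -0.001, 0.0, 0.0], [0.001, 0.955, 0.297, -0.075], [0.0, 0.0, 0.0, 1.0]]}
```

View pics/w1.png

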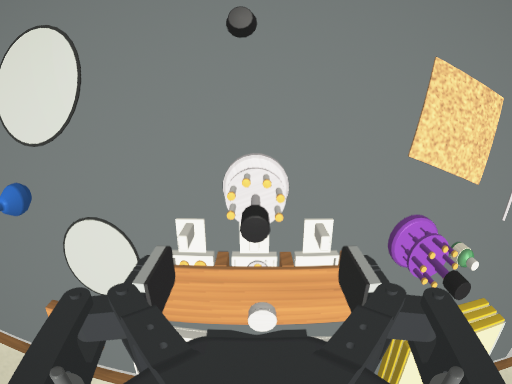

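The wrist view shows the knob at about (255,222), the stand base at about (255,186), the neighbouring tabs at (187,235) and (320,235), and the roof edge at about row 267.

```bash
cat >> h.py <<'E'
def wray(uv,z,s):
    c=bot.calibration('wrist');K=np.array(c['mtx']);he=np.array(c['hand_eye'])
    a=(uv[0]-K[0,2])/K[0,0];b=(uv[1]-K[1,2])/K[1,1];r=np.hypot(a,b)+1e-9
    d=np.array([a/r*np.sin(r),b/r*np.sin(r),np.cos(r)]);R=np.array(s['ee_rot'])
    o=R@he[:3,3]+np.array(s['tool_pos']);d=R@he[:3,:3]@d;return o+d*(z-o[2])/d[2]
E
python3 - <<'E'
from h import *
s=bot.observe();f=np.load('w1.npz');p=f['p'];g=p.max(2)
m=np.zeros(g.shape,bool);m[195:250,235:276]=g[195:250,235:276]<70
st,c,l=max(comps(m,50),key=lambda k:k[0][4]);print(st,c,'knob',wray(c,.130,s).round(4))
hsv=cv2.cvtColor(p,cv2.COLOR_RGB2HSV);S,V=hsv[...,1],hsv[...,2]
# stand base rim: leftmost/rightmost/top
m=np.zeros(g.shape,bool);m[145:225,215:297]=((S<40)&(V>140))[145:225,215:297]
st,c,l=max(comps(m,50),key=lambda k:k[0][4]);print('base box',st)
for z in(0,.006,.012):print(z,'back rim',wray((255.5,st[1]),z,s).round(4),'L/R',wray((st[0],186),z,s).round(4),wray((st[0]+st[2],186),z,s).round(4))
# roof front edge line at z=.05
m=(hsv[...,0]>5)&(hsv[...,0]<24)&(S>110)
for u in(180,200,225,285,310,330):
    v=np.where(m[255:300,u])[0]; print(u,255+v[0] if len(v) else None,wray((u,255+v[0]),.05,s).round(4))
# mat, cork
m=np.zeros(g.shape,bool);m[40:195,400:]=(m.shape and S>70)[40:195,400:]
l=max(comps(m,500),key=lambda k:k[0][4])[2];ct=max(cv2.findContours(l.astype(np.uint8),0,1)[0],key=cv2.contourArea).reshape(-1,2)
W=np.array([wray(q,.004,s)[:2] for q in ct],np.float32);print('cork',cv2.minAreaRect(W))
m=(V>150)&(S<60);m[:, 90:]=0;m[160:]=0
l=max(comps(m,500),key=lambda k:k[0][4])[2];ct=max(cv2.findContours(l.astype(np.uint8),0,1)[0],key=cv2.contourArea).reshape(-1,2)
W=np.array([wray(q,.003,s)[:2] for q in ct],np.float32);print('mat',cv2.minEnclosingCircle(W))
E
```

```text
[240, 205, 30, 37, 849] [254.54652532 223.63133098] knob [0.5807 0.0156 0.13  ]
base box [223, 153, 66, 72, 3017]
0 back rim [0.5395 0.0123 0.    ] L/R [ 0.5859 -0.0264  0.    ] [0.579  0.0591 0.    ]
0.006 back rim [0.5385 0.0123 0.006 ] L/R [ 0.5842 -0.0258  0.006 ] [0.5774 0.0583 0.006 ]
0.012 back rim [0.5376 0.0122 0.012 ] L/R [ 0.5825 -0.0252  0.012 ] [0.5758 0.0575 0.012 ]
180 262 [ 0.6758 -0.0728  0.05  ]
200 261 [ 0.6712 -0.0468  0.05  ]
225 255 [ 0.6592 -0.0155  0.05  ]
285 255 [0.6531 0.0579 0.05  ]
310 267 [0.6686 0.0919 0.05  ]
330 266 [0.666  0.1178 0.05  ]
cork ((0.4615858793258667, 0.3048817813396454), (0.1499037891626358, 0.1489868462085724), 79.66773223876953)
mat ((0.44927483797073364, -0.33161303400993347), 0.08994125574827194)
```

```bash

python3 -m inch '[0,-2,29,0,0,0,1, 25,-2,29,0,0,0,1, 55,-2,29,0,0,0,1, 55,-2,29,0,0,0,1]'
python3 - <<'E'
from h import *
go([.5805,.0165,.130]);s=bot.observe()
p,d=bot.camera('wrist');np.savez('w2.npz',p=p,d=d);cv2.imwrite('pics/w2.png',p[:,:,::-1])
E
```

```text
t: 1.9
tool_pos: [0.5817, 0.0153, 0.1887]
ee_rot: [[-0.005, -0.08, 0.997], [-0.005, 0.997, 0.08], [-1.0, -0.005, -0.006]]
contact_force: [-0.9, 0.4, 0.6]
grip_width: 0.0852
t 1.9 at [0.5817 0.0153 0.1887] w 0.0852 F [-0.9  0.4  0.6] shift [58.7  1.6 -0.8] turn [-0.  -0.3  0.3]
```

View pics/w2.png

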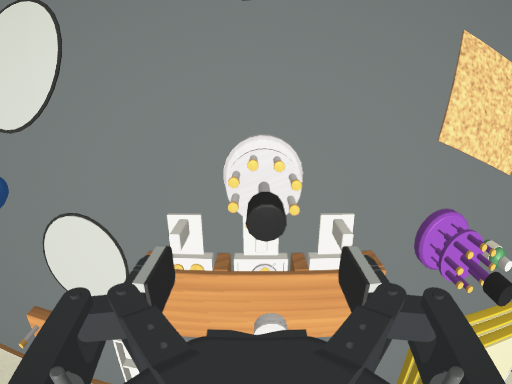

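Close view: the knob is at about (266,217), slightly right of the jaw mid-line (256).

```bash
python3 - <<'E'
from h import *
s=bot.observe();f=np.load('w2.npz');p=f['p'];g=p.max(2);hsv=cv2.cvtColor(p,cv2.COLOR_RGB2HSV);S,V=hsv[...,1],hsv[...,2]
m=np.zeros(g.shape,bool);m[185:243,243:290]=g[185:243,243:290]<70
st,c,l=max(comps(m,50),key=lambda k:k[0][4]);k=wray(c,.130,s);print(st,c,'knob',k.round(4))
m=np.zeros(g.shape,bool);m[125:207,215:310]=((S<40)&(V>140))[125:207,215:310]
st,c,l=max(comps(m,50),key=lambda k:k[0][4]);print(st)
ct=max(cv2.findContours(l.astype(np.uint8),0,1)[0],key=cv2.contourArea).reshape(-1,2);ct=ct[(ct[:,1]<170)]
W=np.array([wray(q,.004,s)[:2] for q in ct]);A=np.c_[2*W,np.ones(len(W))];x=np.linalg.lstsq(A,(W**2).sum(1),rcond=None)[0];print('circle z.004',x[:2],np.sqrt(x[2]+x[0]**2+x[1]**2))
go(k)
for uv in((268,225),(182,222),(345,222)):print(uv,wray(uv,.05,s).round(4))
E
```

```text
[246, 192, 40, 49, 1507] [265.39946914 216.66688786] knob [0.5798 0.0213 0.13  ]
[223, 134, 81, 73, 3971]
circle z.004 [0.58023707 0.02160542] 0.04267416241170554
t 1.95 at [0.5825 0.0154 0.1906] w 0.0854 F [0.7 0.4 1. ] shift [60.6  6.4 -2.1] turn [-0.  -0.2  0.3]
(268, 225) [0.619  0.0293 0.05  ]
(182, 222) [ 0.6234 -0.0551  0.05  ]
(345, 222) [0.6105 0.1056 0.05  ]
```

```bash

python3 -m inch '[20,6,-2,0,0,0,1, 40,6,-2,0,0,0,1, 59,6,-2,0,0,0,1, 59,6,-2,0,0,0,1]' 50
python3 -m inch '[0,0,0,0,0,0,0.1, 0,0,0,0,0,0,0.1, 0,0,0,0,0,0,0.1, 0,0,0,0,0,0,0.1, 0,0,0,0,0,0,0.1]' 50
python3 -c "
from h import *
go([.4575,.310,.20])"
```

```text
t: 2.45
tool_pos: [0.5796, 0.0211, 0.1318]
ee_rot: [[-0.003, -0.08, 0.997], [-0.005, 0.997, 0.08], [-1.0, -0.005, -0.004]]
contact_force: [-0.3, 0.1, 1.1]
grip_width: 0.0853
t: 3.08
tool_pos: [0.58, 0.0209, 0.1327]
ee_rot: [[-0.002, -0.08, 0.997], [-0.005, 0.997, 0.08], [-1.0, -0.005, -0.002]]
contact_force: [-0.6, -1.0, 5.7]
grip_width: 0.0246
t 3.08 at [0.58   0.0209 0.1327] w 0.0246 F [-0.6 -1.   5.7] shift [-68.5 297.6 -99.1] turn [-0.  -0.1  0.3]
```

```bash

python3 -m inch '[-8,0,0,0,0,0,0.1, -22,0,0,0,0,0,0.1, -40,0,0,0,0,0,0.1, -58,5,-2,0,0,0,0.1, -65,22,-8,0,0,0,0.1]'
python3 -c "
from h import *
go([.4575,.310,.20])"

```

```text
t: 3.7
tool_pos: [0.5708, 0.0429, 0.1992]
ee_rot: [[0.0, -0.079, 0.997], [-0.005, 0.997, 0.079], [-1.0, -0.005, -0.0]]
contact_force: [0.6, -0.1, -3.2]
grip_width: 0.0248
t 3.7 at [0.5708 0.0429 0.1992] w 0.0248 F [ 0.6 -0.1 -3.2] shift [ -2.1 275.2 -91.9] turn [-0.1 -0.   0.3]
```

```bash

python3 -m inch '[0,30,-10,0,0,0,0.1, 0,62,-21,0,0,0,0.1, 0,94,-32,0,0,0,0.1, 0,126,-42,0,0,0,0.1, 0,158,-53,0,0,0,0.1]'
python3 -m inch '[0,32,-11,0,0,0,0.1, 0,64,-22,0,0,0,0.1, 0,92,-31,0,0,0,0.1, 0,112,-37,0,0,0,0.1, 0,117,-39,0,0,0,0.1]'
python3 -c "
from h import *
go([.4575,.310,.137])
p,d=bot.camera('wrist');np.savez('w3.npz',p=p,d=d);cv2.imwrite('pics/w3.png',p[:,:,::-1])"

```

```text
t: 4.32
tool_pos: [0.5041, 0.198, 0.1984]
ee_rot: [[-0.001, -0.08, 0.997], [-0.004, 0.997, 0.08], [-1.0, -0.004, -0.001]]
contact_force: [0.8, -1.4, -2.7]
grip_width: 0.0242
t: 4.95
tool_pos: [0.455, 0.3127, 0.1978]
ee_rot: [[-0.001, -0.082, 0.997], [-0.005, 0.997, 0.082], [-1.0, -0.005, -0.001]]
contact_force: [0.7, 0.2, -2.2]
grip_width: 0.0245
t 4.95 at [0.455  0.3127 0.1978] w 0.0245 F [ 0.7  0.2 -2.2] shift [60.8 -2.6  2.3] turn [ 0.1 -0.1  0.3]
```

View pics/w3.png

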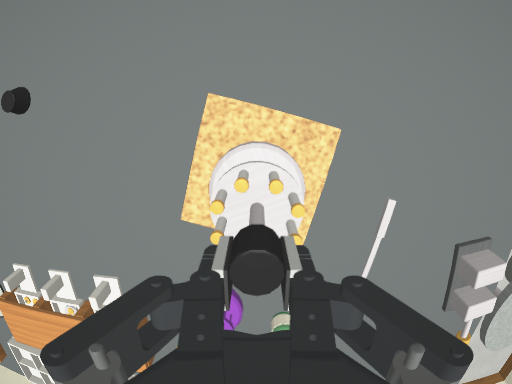

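The stand is held upright over the cork, whose visible corners are (209,94), (340,129) and (181,220).

```bash
python3 - <<'E'
from h import *
s=bot.observe();a,b,c=[wray(q,.004,s) for q in((181,220),(340,129),(209,94))];m=(a+b)/2
print(m,np.linalg.norm(a-c),np.linalg.norm(b-c));go([m[0],m[1],.137])
E
```

```text
[0.45660868 0.31337077 0.004     ] 0.14818044423218923 0.14613713520373867
t 5.0 at [0.4551 0.3125 0.1978] w 0.0246 F [ 0.5 -0.2 -3.1] shift [60.8  1.   1.6] turn [ 0.1 -0.1  0.3]
```

```bash

python3 -m inch '[20,0,0,0,0,0,0.1, 40,0,0,0,0,0,0.1, 52,0,0,0,0,0,0.1, 58,0,0,0,0,0,0.1, 60,0,0,0,0,0,0.1]'
python3 -m inch '[0.5,0,0,0,0,0,0.1, 1,0,0,0,0,0,0.1, 1,0,0,0,0,0,0.1]'
python3 -c "
from h import *
go([.4575,.310,.136])"

```

```text
t: 5.62
tool_pos: [0.4553, 0.312, 0.1379]
ee_rot: [[-0.001, -0.081, 0.997], [-0.005, 0.997, 0.081], [-1.0, -0.005, -0.001]]
contact_force: [0.0, -0.2, -2.5]
grip_width: 0.0243
t: 6.0
tool_pos: [0.4554, 0.3121, 0.1372]
ee_rot: [[-0.0, -0.081, 0.997], [-0.004, 0.997, 0.081], [-1.0, -0.004, -0.001]]
contact_force: [0.3, 0.1, -2.0]
grip_width: 0.0244
t 6.0 at [0.4554 0.3121 0.1372] w 0.0244 F [ 0.3  0.1 -2. ] shift [ 1.2 -2.3  1.9] turn [ 0.  -0.   0.2]
```

Not touching yet, so I'll ease down until the force changes.

```bash

python3 -m inch '[1,0,0,0,0,0,0.1, 2,0,0,0,0,0,0.1, 2,0,0,0,0,0,0.1]'
python3 -c "
from h import *
go([.4575,.310,.136])"

```

```text
t: 6.38
tool_pos: [0.4558, 0.3122, 0.1367]
ee_rot: [[0.002, -0.081, 0.997], [-0.004, 0.997, 0.081], [-1.0, -0.004, 0.001]]
contact_force: [-0.7, -2.3, 6.7]
grip_width: 0.0251
t 6.38 at [0.4558 0.3122 0.1367] w 0.0251 F [-0.7 -2.3  6.7] shift [ 0.7 -2.3  1.5] turn [0.  0.1 0.2]
```

```bash

python3 -m inch '[0,0,0,0,0,0,0.5, 0,0,0,0,0,0,1, 0,0,0,0,0,0,1, 0,0,0,0,0,0,1]'
python3 -m inch '[-20,0,0,0,0,0,1, -50,0,0,0,0,0,1, -90,0,0,0,0,0,1, -110,-10,4,0,0,0,1, -120,-40,12,0,0,0,1]'
python3 -c "
from h import *
go([.60,.025,.25])"

```

```text
t: 6.88
tool_pos: [0.4558, 0.3122, 0.1365]
ee_rot: [[0.001, -0.081, 0.997], [-0.004, 0.997, 0.081], [-1.0, -0.004, 0.001]]
contact_force: [0.3, 0.2, -0.7]
grip_width: 0.0859
t: 7.5
tool_pos: [0.4712, 0.2744, 0.258]
ee_rot: [[0.003, -0.083, 0.997], [-0.002, 0.997, 0.083], [-1.0, -0.003, 0.003]]
contact_force: [-0.1, 0.3, -0.7]
grip_width: 0.0857
t 7.5 at [0.4712 0.2744 0.258 ] w 0.0857 F [-0.1  0.3 -0.7] shift [   9.  -259.2  107.7] turn [0.2 0.2 0.2]
```

```bash

python3 -m inch '[0,-55,20,0,0,0,1, 0,-110,42,0,0,0,1, 0,-165,65,0,0,0,1, 0,-215,88,0,0,0,1, 0,-255,105,0,0,0,1]'
python3 -m inch '[40,-4,15,0,0,0,0.6, 80,-4,15,0,0,0,0.6, 100,-4,15,0,0,0,0.6, 110,-4,15,0,0,0,0.6, 110,-4,15,0,0,0,0.6]'
python3 - <<'E'
from h import *
go([.64,.025,.04])
s=bot.observe();import json;json.dump({k:np.array(s[k]).tolist() for k in('tool_pos','ee_rot')},open('w4.json','w'))
p,d=bot.camera('wrist');np.savez('w4.npz',p=p,d=d);cv2.imwrite('pics/w4.png',p[:,:,::-1])
E
```

```text
t: 8.12
tool_pos: [0.5978, 0.0269, 0.2588]
ee_rot: [[0.003, -0.082, 0.997], [-0.002, 0.997, 0.082], [-1.0, -0.003, 0.003]]
contact_force: [0.5, -0.3, 0.1]
grip_width: 0.0856
t: 8.75
tool_pos: [0.6132, 0.0239, 0.1486]
ee_rot: [[0.002, -0.082, 0.997], [-0.003, 0.997, 0.082], [-1.0, -0.003, 0.002]]
contact_force: [0.1, -0.1, 0.4]
grip_width: 0.0515
t 8.75 at [0.6132 0.0239 0.1486] w 0.0515 F [ 0.1 -0.1  0.4] shift [108.6  -0.8  26.6] turn [0.1 0.1 0.2]
```

View pics/w4.png

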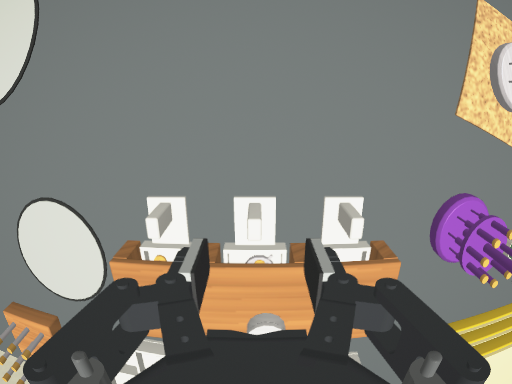

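The stand is gone and the middle tray is in view: tongue front edge corners at about (234,197) and (275,197), tab at about (255,220), the movement in the bay at (260,260).

```bash
python3 - <<'E'
from h import *
import json;s=json.load(open('w4.json'));s={k:np.array(v) for k,v in s.items()}
p=np.load('w4.npz')['p'];g=p.min(2).astype(int)
print(g[190:202,245], g[200,226:240], g[200,268:282])
a,b=wray((234,197),.005,s),wray((275.5,197),.005,s);print(a,b,np.linalg.norm(a-b),np.degrees(np.arctan2(a[0]-b[0],b[1]-a[1])))
r=wray((234,197),.005,s);d=(b-a)/np.linalg.norm(b-a)
yaw=np.radians(4.6);tab=(a+b)/2+.014*np.array([np.cos(yaw),np.sin(yaw),0]);print('tab',tab)
go([tab[0],tab[1],.030])
cv2.imwrite('pics/w4c.png',cv2.resize(p[185:275,205:305,::-1],None,fx=6,fy=6,interpolation=cv2.INTER_CUBIC))
E
```

```text
[120 121 121 121 121 127 150 208 240 244 244 244] [121 121 121 121 120 121 121 165 244 244 244 244 244 244] [244 244 244 244 244 244 244 238 121 121 121 121 121 121]
[0.62564012 0.00364014 0.005     ] [0.62241922 0.04283271 0.005     ] 0.03932470421399613 4.698087280439311
tab [0.63798457 0.02435921 0.005     ]
t 8.8 at [0.6136 0.0239 0.1495] w 0.0513 F [0.  0.3 0.3] shift [119.5  -1.3  23.9] turn [0.1 0.2 0.2]
```

View pics/w4c.png

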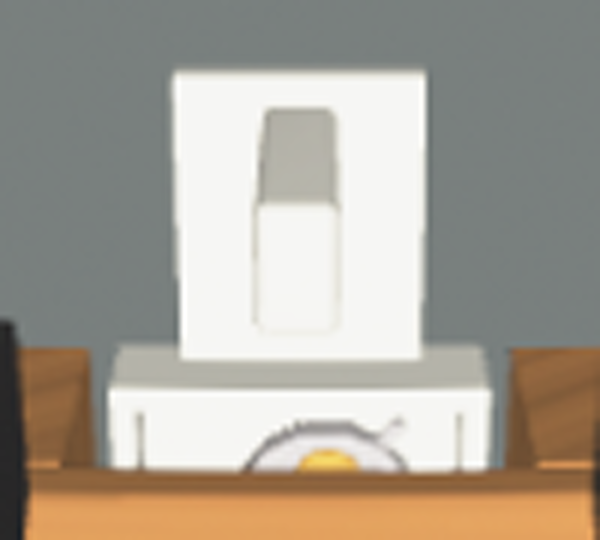

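```bash
python3 - <<'E'
from h import *
import json;s=json.load(open('w4.json'));s={k:np.array(v) for k,v in s.items()}
print('tab by top face',wray((254.7,229.7),.05,s))
E
python3 -m inch '[20,-1,24,0,0,0,0.6, 50,-1,24,0,0,0,0.6, 80,-1,24,0,0,0,0.6, 105,-1,24,0,0,0,0.6, 116,-1,24,0,0,0,0.6]'
python3 -c "
from h import *
go([.638,.0244,.0325])"

```

```text
tab by top face [0.63768277 0.02461547 0.05      ]
t: 9.43
tool_pos: [0.6381, 0.0247, 0.0333]
ee_rot: [[0.003, -0.082, 0.997], [-0.003, 0.997, 0.082], [-1.0, -0.003, 0.003]]
contact_force: [0.7, -0.6, 0.3]
grip_width: 0.0511
t 9.43 at [0.6381 0.0247 0.0333] w 0.0511 F [ 0.7 -0.6  0.3] shift [ 0.8 -0.3 -0.1] turn [0.1 0.2 0.2]
```

```bash

python3 -m inch '[0,0,0,0,0,0,0, 0,0,0,0,0,0,0, 0,0,0,0,0,0,0, 0,0,0,0,0,0,0]' 60
python3 -m inch '[-2,0,-2,0,0,0,0, -3,0,-8,0,0,0,0, -3,0,-18,0,0,0,0, -3,0,-30,0,0,0,0, -3,0,-42,0,0,0,0]'
python3 -m inch '[0,0,-14,0,0,0,0, 0,0,-30,0,0,0,0, 0,0,-46,0,0,0,0, 0,0,-58,0,0,0,0, 0,0,-64,0,0,0,0]'
python3 -c "
from h import *
go([.449-.0483,-.3316-.0039,.07])"

```

```text
t: 9.93
tool_pos: [0.6392, 0.0247, 0.035]
ee_rot: [[0.006, -0.082, 0.997], [-0.002, 0.997, 0.082], [-1.0, -0.003, 0.006]]
contact_force: [0.2, -0.4, 7.5]
grip_width: 0.011
t: 10.55
tool_pos: [0.596, 0.0212, 0.0376]
ee_rot: [[0.006, -0.082, 0.997], [-0.002, 0.997, 0.082], [-1.0, -0.003, 0.006]]
contact_force: [0.8, 0.1, -1.0]
grip_width: 0.0112
t: 11.18
tool_pos: [0.5314, 0.0159, 0.0374]
ee_rot: [[0.006, -0.082, 0.997], [-0.002, 0.997, 0.082], [-1.0, -0.003, 0.006]]
contact_force: [1.4, -0.2, -1.0]
grip_width: 0.0113
t 11.18 at [0.5314 0.0159 0.0374] w 0.0113 F [ 1.4 -0.2 -1. ] shift [ -32.6 -339.6 -158.9] turn [0.1 0.3 0.2]
```

```bash

python3 -m inch '[-8,0,0,0,0,0,0, -20,0,0,0,0,0,0, -34,0,0,0,0,0,0, -46,-4,-2,0,0,0,0, -50,-14,-6,0,0,0,0]'
python3 -m inch '[0,-18,-8,0,0,0,0, 0,-40,-18,0,0,0,0, 0,-64,-30,0,0,0,0, 0,-88,-41,0,0,0,0, 0,-112,-52,0,0,0,0]'
python3 -m inch '[0,-24,-11,0,0,0,0, 0,-48,-22,0,0,0,0, 0,-72,-33,0,0,0,0, 0,-96,-44,0,0,0,0, 0,-120,-55,0,0,0,0]'
python3 -m inch '[0,-24,-11,0,0,0,0, 0,-46,-22,0,0,0,0, 0,-64,-31,0,0,0,0, 0,-76,-37,0,0,0,0, 0,-82,-40,0,0,0,0]'
python3 - <<'E'
from h import *
go([.449-.0483,-.3316-.0039,.04])
s=bot.observe();import json;json.dump({k:np.array(s[k]).tolist() for k in('tool_pos','ee_rot')},open('w5.json','w'))
p,d=bot.camera('wrist');cv2.imwrite('pics/w5.png',p[:,:,::-1])
E
```

```text
t: 11.8
tool_pos: [0.527, 0.0013, 0.0887]
ee_rot: [[0.008, -0.083, 0.997], [-0.002, 0.997, 0.083], [-1.0, -0.003, 0.008]]
contact_force: [0.4, 0.9, -0.9]
grip_width: 0.0114
t: 12.42
tool_pos: [0.483, -0.1164, 0.0881]
ee_rot: [[0.007, -0.082, 0.997], [-0.003, 0.997, 0.082], [-1.0, -0.003, 0.006]]
contact_force: [0.5, 0.3, -1.4]
grip_width: 0.0108
t: 13.05
tool_pos: [0.4363, -0.242, 0.0876]
ee_rot: [[0.006, -0.081, 0.997], [-0.002, 0.997, 0.081], [-1.0, -0.003, 0.005]]
contact_force: [0.8, -1.0, -0.4]
grip_width: 0.011
t: 13.68
tool_pos: [0.4021, -0.3277, 0.0874]
ee_rot: [[0.005, -0.079, 0.997], [-0.002, 0.997, 0.079], [-1.0, -0.002, 0.005]]
contact_force: [-0.2, 0.8, -1.0]
grip_width: 0.0114
t 13.68 at [ 0.4021 -0.3277  0.0874] w 0.0114 F [-0.2  0.8 -1. ] shift [47.4 -7.6 -2.3] turn [-0.   0.3  0.1]
```

View pics/w5.png

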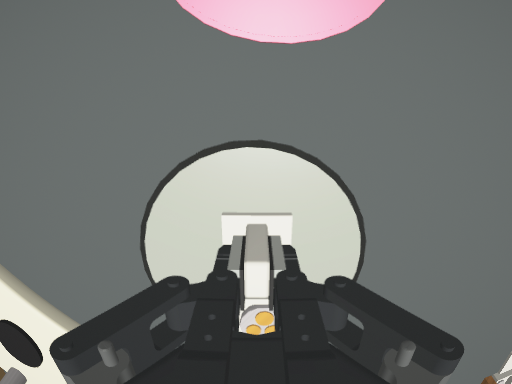

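The tray is held level over the mat, with the movement in its pocket at (257,322). The mat's rim points are about (251,141) at the top, (141,240) at the left and (365,240) at the right.

```bash
python3 - <<'E'
from h import *
import json;s={k:np.array(v) for k,v in json.load(open('w5.json')).items()}
g=cv2.imread('pics/w5.png').max(2);W=[]
for u in list(range(150,220,5))+list(range(295,358,5)):
    v=np.where(g[130:235,u]<75)[0]
    if len(v):W.append(wray((u,130+v[0]),.003,s)[:2])
W=np.array(W);x=np.linalg.lstsq(np.c_[2*W,np.ones(len(W))],(W**2).sum(1),rcond=None)[0];print('mat',x[:2],np.sqrt(x[2]+x[0]**2+x[1]**2),len(W))
yaw=np.radians(4.6);go([x[0]-.0485*np.cos(yaw),x[1]-.0485*np.sin(yaw),.04])
E
```

```text
mat [ 0.44590281 -0.32775178] 0.0932675498564819 27
t 13.72 at [ 0.4022 -0.3279  0.0874] w 0.0109 F [ 0.2 -0.3 -0.4] shift [47.4 -3.2 -5.2] turn [-0.   0.3  0.2]
```

```bash

python3 -m inch '[8,-3,-5,0,0,0,0, 20,-3,-5,0,0,0,0, 32,-3,-5,0,0,0,0, 40,-3,-5,0,0,0,0, 44,-3,-5,0,0,0,0]'
python3 -m inch '[1,0,0,0,0,0,0, 2,0,0,0,0,0,0, 3,0,0,0,0,0,0, 3,0,0,0,0,0,0]'
python3 -c "
from h import *
go([.3976,-.3316,.038])"

```

```text
t: 14.35
tool_pos: [0.3975, -0.331, 0.0426]
ee_rot: [[0.004, -0.08, 0.997], [-0.002, 0.997, 0.08], [-1.0, -0.002, 0.004]]
contact_force: [0.6, 0.1, -0.6]
grip_width: 0.0114
t: 14.85
tool_pos: [0.3977, -0.3311, 0.0397]
ee_rot: [[0.005, -0.08, 0.997], [-0.002, 0.997, 0.08], [-1.0, -0.002, 0.004]]
contact_force: [-0.7, -0.1, -0.5]
grip_width: 0.0113
t 14.85 at [ 0.3977 -0.3311  0.0397] w 0.0113 F [-0.7 -0.1 -0.5] shift [ 1.7 -0.5 -0.1] turn [-0.   0.3  0.1]
```

```bash

python3 -m inch '[0.7,0,0,0,0,0,0, 1.4,0,0,0,0,0,0, 1.4,0,0,0,0,0,0]'
python3 -m inch '[0.5,0,0,0,0,0,0, 0.8,0,0,0,0,0,0, 0.8,0,0,0,0,0,0]'

```

```text
t: 15.22
tool_pos: [0.3976, -0.3311, 0.0383]
ee_rot: [[0.005, -0.08, 0.997], [-0.002, 0.997, 0.08], [-1.0, -0.002, 0.004]]
contact_force: [-0.1, 0.1, -0.6]
grip_width: 0.0114
t: 15.6
tool_pos: [0.3977, -0.3312, 0.038]
ee_rot: [[0.005, -0.08, 0.997], [-0.002, 0.997, 0.08], [-1.0, -0.003, 0.005]]
contact_force: [-1.6, 0.9, 4.9]
grip_width: 0.0111
```

```bash

python3 -m inch '[0,0,0,0,0,0,0.3, 0,0,0,0,0,0,0.6, 0,0,0,0,0,0,0.6, 0,0,0,0,0,0,0.6]' 50
python3 -m inch '[-15,0,0,0,0,0,0.6, -45,0,0,0,0,0,0.6, -90,0,0,0,0,0,0.6, -140,0,0,0,0,0,1, -190,0,0,0,0,0,1]'
python3 - <<'E'
from h import *
go([.455,.312,.25])
p,d=bot.camera('wrist');p2,_=bot.camera('scene')
cv2.imwrite('pics/w6.png',np.hstack([cv2.resize(p,(400,300)),cv2.resize(p2[130:322,130:386],(400,300))])[:,:,::-1])
E
```

```text
t: 16.1
tool_pos: [0.3976, -0.3312, 0.0379]
ee_rot: [[0.005, -0.08, 0.997], [-0.002, 0.997, 0.08], [-1.0, -0.003, 0.005]]
contact_force: [-0.0, 0.4, 0.6]
grip_width: 0.0515
t: 16.73
tool_pos: [0.3965, -0.3306, 0.2307]
ee_rot: [[0.006, -0.08, 0.997], [-0.003, 0.997, 0.08], [-1.0, -0.003, 0.005]]
contact_force: [0.1, -0.8, 0.2]
grip_width: 0.0842
t 16.73 at [ 0.3965 -0.3306  0.2307] w 0.0842 F [ 0.1 -0.8  0.2] shift [-20.8 635.8 109.7] turn [-0.   0.3  0.2]
```

View pics/w6.png

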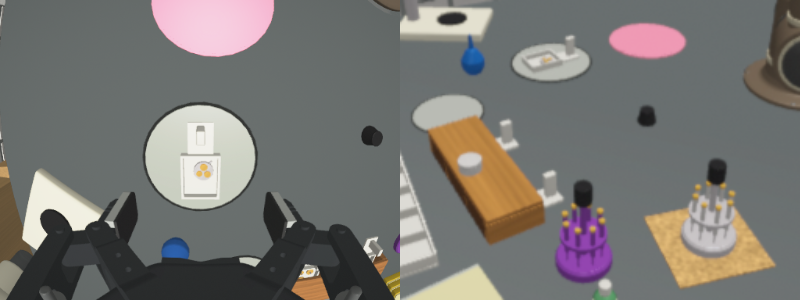

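The tray lies centred on the mat with the movement in its pocket, and the stand is upright on the cork. Now I'll go back for the stand.

```bash

python3 -m inch '[-5,60,10,0,0,0,1, -10,120,20,0,0,0,1, -20,180,31,0,0,0,1, -20,240,41,0,0,0,1, -20,300,52,0,0,0,1]'
python3 -m inch '[0,60,10,0,0,0,1, 0,120,20,0,0,0,1, 0,180,31,0,0,0,1, 0,240,42,0,0,0,1, 0,300,52,0,0,0,1]'
python3 -c "
from h import *
go([.4557,.3121,.20])"

```

```text
t: 17.45
tool_pos: [0.4258, -0.027, 0.2534]
ee_rot: [[0.014, -0.079, 0.997], [-0.009, 0.997, 0.079], [-1.0, -0.01, 0.014]]
contact_force: [0.9, 0.4, 0.4]
grip_width: 0.0855
t: 18.08
tool_pos: [0.4536, 0.2782, 0.2516]
ee_rot: [[0.015, -0.08, 0.997], [-0.009, 0.997, 0.08], [-1.0, -0.01, 0.015]]
contact_force: [1.1, 0.1, -0.2]
grip_width: 0.0857
t 18.07 at [0.4536 0.2782 0.2516] w 0.0857 F [ 1.1  0.1 -0.2] shift [51.4 34.1  4.1] turn [-0.   0.8  0.6]
```

```bash

python3 -m inch '[0,34,4,0,0.8,0.6,1, 25,34,4,0,0.8,0.6,1, 51,34,4,0,0.8,0.6,1, 51,34,4,0,0.8,0.6,1]'
python3 - <<'E'
from h import *
go([.4556,.3121,.1365]);s=bot.observe()
p,d=bot.camera('wrist');g=p.max(2);m=np.zeros(g.shape,bool);m[185:243,232:285]=g[185:243,232:285]<70
for st,c,l in comps(m,100):k=wray(c,.134,s);print(st,c,'knob',k.round(4))
go([k[0],k[1],.1365])
E
```

```text
t: 18.58
tool_pos: [0.4545, 0.3114, 0.1987]
ee_rot: [[-0.003, -0.08, 0.997], [-0.002, 0.997, 0.08], [-1.0, -0.001, -0.003]]
contact_force: [0.0, 0.0, 1.0]
grip_width: 0.0855
t 18.57 at [0.4545 0.3114 0.1987] w 0.0855 F [0. 0. 1.] shift [62.2  0.7  1.3] turn [-0.  -0.2  0.1]
[238, 194, 39, 47, 1409] [256.99858055 217.38821859] knob [0.4543 0.3121 0.134 ]
t 18.62 at [0.4551 0.3117 0.2003] w 0.0856 F [-0.2 -0.6  0.8] shift [63.8  0.5 -0.8] turn [-0. -0.  0.]
```

```bash

python3 -m inch '[20,0,0,0,0,0,1, 42,0,0,0,0,0,1, 63,0,0,0,0,0,1, 63,0,0,0,0,0,1]'
python3 -m inch '[0,0,0,0,0,0,0.1, 0,0,0,0,0,0,0.1, 0,0,0,0,0,0,0.1, 0,0,0,0,0,0,0.1, 0,0,0,0,0,0,0.1]' 50
python3 -m inch '[-8,0,0,0,0,0,0.1, -22,0,0,0,0,0,0.1, -40,0,0,0,0,0,0.1, -58,-5,2,0,0,0,0.1, -65,-22,8,0,0,0,0.1]'
python3 -c "
from h import *
go([.580,.0212,.20])"

```

```text
t: 19.12
tool_pos: [0.4549, 0.3113, 0.1374]
ee_rot: [[-0.002, -0.079, 0.997], [-0.001, 0.997, 0.079], [-1.0, -0.001, -0.002]]
contact_force: [0.4, 0.8, -0.1]
grip_width: 0.0851
t: 19.75
tool_pos: [0.4552, 0.3117, 0.1383]
ee_rot: [[-0.0, -0.08, 0.997], [0.0, 0.997, 0.08], [-1.0, 0.0, -0.0]]
contact_force: [-0.0, 0.8, 6.4]
grip_width: 0.0242
t: 20.38
tool_pos: [0.4654, 0.2905, 0.2047]
ee_rot: [[0.001, -0.081, 0.997], [0.001, 0.997, 0.081], [-1.0, 0.001, 0.001]]
contact_force: [0.7, -0.3, -2.8]
grip_width: 0.0245
t 20.38 at [0.4654 0.2905 0.2047] w 0.0245 F [ 0.7 -0.3 -2.8] shift [   4.5 -277.7   92.4] turn [ 0.   0.1 -0.1]
```

```bash

python3 -m inch '[0,-30,10,0,0,0,0.1, 0,-62,21,0,0,0,0.1, 0,-94,31,0,0,0,0.1, 0,-126,42,0,0,0,0.1, 0,-158,53,0,0,0,0.1]'
python3 -m inch '[0,-32,10,0,0,0,0.1, 0,-64,20,0,0,0,0.1, 0,-94,30,0,0,0,0.1, 0,-114,37,0,0,0,0.1, 0,-119,39,0,0,0,0.1]'
python3 -c "
from h import *
go([.580,.0212,.133])"

```

```text
t: 21.0
tool_pos: [0.5312, 0.1352, 0.2043]
ee_rot: [[0.0, -0.08, 0.997], [0.001, 0.997, 0.08], [-1.0, 0.001, 0.0]]
contact_force: [1.2, 1.3, -2.3]
grip_width: 0.0245
t: 21.62
tool_pos: [0.5798, 0.0182, 0.2039]
ee_rot: [[-0.0, -0.078, 0.997], [0.001, 0.997, 0.078], [-1.0, 0.001, -0.0]]
contact_force: [-0.6, 0.3, -2.5]
grip_width: 0.0242
t 21.62 at [0.5798 0.0182 0.2039] w 0.0242 F [-0.6  0.3 -2.5] shift [70.9  2.9  0.4] turn [-0.1 -0.  -0. ]
```

```bash

python3 -m inch '[18,3,0,0,0,0,0.1, 38,3,0,0,0,0,0.1, 54,3,0,0,0,0,0.1, 63,3,0,0,0,0,0.1, 67,3,0,0,0,0,0.1]'
python3 -m inch '[0.7,0,0,0,0,0,0.1, 1.4,0,0,0,0,0,0.1, 2,0,0,0,0,0,0.1, 2,0,0,0,0,0,0.1]'
python3 -m inch '[0.7,0,0,0,0,0,0.1, 1.2,0,0,0,0,0,0.1, 1.2,0,0,0,0,0,0.1]'

```

```text
t: 22.25
tool_pos: [0.5794, 0.0215, 0.1366]
ee_rot: [[-0.001, -0.079, 0.997], [0.001, 0.997, 0.079], [-1.0, 0.001, -0.001]]
contact_force: [-0.1, -0.0, -1.9]
grip_width: 0.0246
t: 22.75
tool_pos: [0.5795, 0.0215, 0.1348]
ee_rot: [[-0.0, -0.079, 0.997], [0.001, 0.997, 0.079], [-1.0, 0.001, -0.0]]
contact_force: [-0.1, 0.7, -2.1]
grip_width: 0.0243
t: 23.12
tool_pos: [0.5798, 0.0216, 0.1343]
ee_rot: [[0.001, -0.079, 0.997], [0.001, 0.997, 0.079], [-1.0, 0.001, 0.001]]
contact_force: [-0.6, 0.1, 4.1]
grip_width: 0.0245
```

Touching. Release, retreat and check.

```bash

python3 -m inch '[0,0,0,0,0,0,0.5, 0,0,0,0,0,0,1, 0,0,0,0,0,0,1, 0,0,0,0,0,0,1]'
python3 -m inch '[-20,0,0,0,0,0,1, -50,0,0,0,0,0,1, -90,0,0,0,0,0,1, -120,0,-10,0,0,0,1, -120,0,-30,0,0,0,1]'
python3 -m inch '[0,0,0,0,0,0,1, 0,0,0,0,0,0,1, 0,0,0,0,0,0,1]'
python3 - <<'E'
from h import *
s=bot.observe();p,d=bot.camera('wrist');g=p.max(2);m=np.zeros(g.shape,bool);m[195:250,225:290]=g[195:250,225:290]<70
for st,c,l in comps(m,100):print(st,c,'knob',wray(c,.130,s).round(4))
p2,_=bot.camera('scene')
cv2.imwrite('pics/w7.png',np.hstack([cv2.resize(p,(400,300)),cv2.resize(p2[120:312,130:386],(400,300))])[:,:,::-1])
E
```

```text
t: 23.62
tool_pos: [0.5798, 0.0215, 0.1342]
ee_rot: [[0.001, -0.079, 0.997], [0.001, 0.997, 0.079], [-1.0, 0.001, 0.001]]
contact_force: [-0.6, 0.4, -0.4]
grip_width: 0.0855
t: 24.25
tool_pos: [0.551, 0.0191, 0.2568]
ee_rot: [[0.005, -0.079, 0.997], [0.001, 0.997, 0.079], [-1.0, 0.001, 0.005]]
contact_force: [-0.3, 0.4, 0.3]
grip_width: 0.0852
t: 24.62
tool_pos: [0.5514, 0.0191, 0.2562]
ee_rot: [[0.004, -0.079, 0.997], [0.001, 0.997, 0.079], [-1.0, 0.001, 0.004]]
contact_force: [-0.3, 0.1, -0.8]
grip_width: 0.0854
[243, 202, 29, 36, 807] [256.70136307 220.0582404 ] knob [0.5787 0.0221 0.13  ]
```

View pics/w7.png

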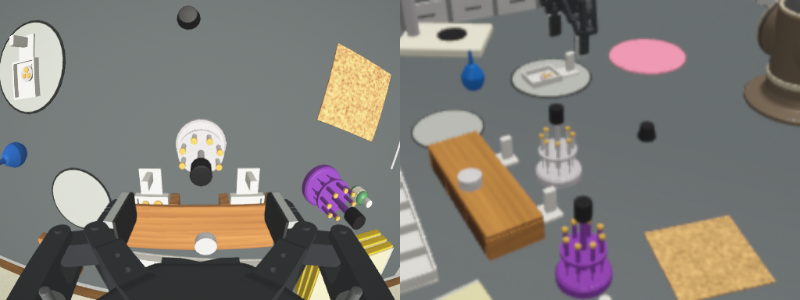

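The stand is upright at (0.579, 0.022), against (0.580, 0.0213) at the start. The tray and movement are on the mat, the other things look untouched, and the gripper is clear.

```bash
python3 -c "
from rig import bot
print(bot.hand_in())"
```

```text
the job is handed in; nothing more can be done
None
```

The job is done and handed in at about 24.7 s on the robot's clock (limit 70 s); handing in reports no verdict. I lifted the steel stand onto the cork and pulled out the middle tray. I carried it level and set it down on the large grey mat, then put the stand back.

**Last checks:**
- **Stand:** upright and let go. The wrist camera puts its knob at (0.579, 0.022) m, about 1–2 mm from where it started.
- **Tray:** lies flat near the middle of the mat, let go, with the movement in its pocket. I judged this by eye from two pictures. From the set-down pose and the fitted mat centre, the middle should be within about 1 mm, give or take the camera error.
- **Everything else:** the other trays, tin, loupe, blower and oil bottle look unmoved in the last picture. I did not measure them, and the tweezers are barely in view.
- **Robot:** gripper open and clear, with no contact force beyond sensor noise.

**Disagreement:** the top camera and the first wrist view differed by 6–13 mm on the stand, mat and cork. For each grasp and placing I used a fresh wrist view, except for putting the stand back, where I used the recorded starting grip position. No check failed.

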